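Close the belt cover of a jar mill and hold it shut for a jog test

TASK

The belt of this bench jar mill has just been changed and I want to jog the rollers: draw the roller lock pin up out of its bore in the cross-bar and hang it by its collar in the parking notch on the front of the housing, and turn the quarter-turn wing stud until it lines up with the slot in the belt cover. Then swing the cover down over the stud and press it fully shut against the frame and its sprung safety switch, and finish while still holding it pressed shut - I will open it again after the jog, so leave the stud unlocked, in line with the slot. Do not knock the jar, the can or the wrench that stand around the mill.

Things in the scene. Friction and masses are not known exactly. Their poses are not given: they have to be found in the camera images.
- mill: Bench jar mill, fixed. Origin on the bench under the middle of its drive housing; x away from the front wall (at x -90 mm), y left, z up; all (x,y,z) below are mm in this frame. Housing: pale grey box 180 x 180 x 130 high, open on top, flange and the 30 mm wide dark cross-bar along x (y -20 to 10) both topping at z 130. Low roller bed (122 high) runs from it to y -396. Cover hinged on the +y edge
- pin: Loose steel lock pin, 0.1 kg: shank 10 mm thick, 50 long, chamfered tip; collar 24 wide, 4 thick; above it a round ribbed grip 20 wide, 34 tall. Origin on the axis at the collar's underside, z up to the grip. Starts upright in the bore, collar on the cross-bar; standing there its grip keeps the cover from shutting
- bore (a point): Mouth of the lock-pin bore, 11.5 mm wide, on top of the cross-bar at (45, -5, 130). The pin must rise 50 mm to clear it
- notch (a point): Parking place: top of the dark bracket plate on the front wall, at (-125, -30, 85). Plate 5 mm thick, 50 wide (y); its slot, 14 mm wide, runs from the front edge (x -150) back to x -117, open to the front, above and below. The shank goes in from above or from the front and the collar rests on the plate; 80 mm are free beneath
- stud (a joint): Angle (rad) of the wing stud about the vertical: 0 = wing along the mill's x axis, in line with the cover's slot; positive = counter-clockwise from above. Starts at 0.75 to 1.5. Turns from -1.65 to 1.65 with no stop or click at 0, friction 0.05 N m, stays where left. Within about 0.2 of 0 the cover passes over it; farther off the cover stops on top of the wing
- stud_top (a point): Middle of the top of the quarter-turn wing stud on the flange, at (0, -72, 154); x axis along the wing. Steel wing 36 mm long, 10 thick, 15 tall (z 139 to 154), flat sides, on a neck 10 mm thick and 9 tall
- cover (a joint): Opening angle (rad) of the belt cover: 0 = shut; starts 1.5 to 1.85, about upright. Aluminium, 4 mm thick, 189 mm along the hinge, 0.32 kg; 9 mm skirt inside. Hinge friction (0.3 N m) holds it at any angle. Shut, its outer face is at z 138. Over the last 6 mm a sprung switch plunger at (60, -72) pushes back (4 to 9 N) and lifts it if let go; press some 10 N near the free edge
- hinge_mid (a point): Middle of the cover's hinge line, at (0, 90, 136); the line runs along the mill's x axis
- cover_edge (a point): Middle of the cover's free edge, on its outer face, 184 mm from the hinge; moves with the cover. While the cover stands upright its outer face looks to the mill's +y side and this edge is some 320 mm above the bench
- cover_slot (a point): Middle of the cover's slot for the stud, on the outer face, 162 mm from the hinge; 42 mm (along the hinge) x 16 mm. With the cover shut the wing stands 16 mm proud of it; press beside it, for instance 50 mm towards the front wall (-x)
- jar: Bystander: white ceramic milling jar with a clamp bar, 110 mm across, about 155 tall, standing left (+y) of the mill. Origin under its middle
- can: Bystander: plain steel sample can, 84 mm across, 98 tall, in front of the roller bed. Origin under its middle
- wrench: Bystander: steel wrench 170 mm long lying on the bench in front of the mill. Origin under its middle
Not all that is in view belongs to the job. What is meant by the pin is not brown or yellow, and is the smaller of those in its own colour.

How it is judged:
By the outcome, as a careful person would: the job done as asked, in the order asked, and still so for the second after the job is handed in, while the arm keeps its last pose, push and grip.
It also fails if it takes over 64 s, if anything falls off the work surface, if the arm or the gripper's body presses on something with over 40 N, if the wrist force passes 120 N, or if a joint passes its speed limit or range.

ROBOT

A 6-joint arm with a two-finger parallel gripper is mounted at the origin on the work surface. World frame = base frame: x ahead of the robot, y to its left, z up, the work surface at z = 0. Lengths are in m, angles in degrees, forces in N, time in s.
With the tool pointing down it reaches from about 0.375 to 0.825 m from the base axis. Payload 5.5 kg.
Tool frame: the origin (TCP) lies at the very end of the fingers, on their centre line; the grasp point (between the pads) lies ctrl.grip_depth behind it (ctrl.grip_depth is the distance from the TCP to the grasp point, in m); z points along the fingers, y is the line along which they close (so a half turn about z gives the same grasp; the last joint's range is limited). The gripper opens to 85 mm and grips with 20 to 120 N. Pads are 22 mm wide; open, the fingers measure 114 mm over their backs; the gripper's body (76 mm by 85 mm) begins 54 mm behind the grasp point. The pads swing forward as they close: fully open they stand 13 mm farther back than shut.
Start: joints at [-71.391, 17.962, -2.699, 69.339, 0, 90], TCP at [0.191, -0.569, 0.231] pointing down, gripper open.
Joint ranges: [-152.73, 152.73], [-39.44, 99.34], [-58.76, 71.6], [-118.89, 123.64], [-81.53, 83.1], [-180, 180]. Speed limits (degrees/s): [136.94, 136.94, 172.46, 180, 180, 180].

INTERFACE

Orientations are given as [roll, pitch, yaw] about the fixed x, y, z axes, in that order (R = Rz(yaw) Ry(pitch) Rx(roll)).
In Python, from rig import ctrl gives the robot as it stands.
- The arm moves only by the tool play_rows, never from a script. Its argument "increments" is a list that holds one entry, the list of rows, each a list of 7 numbers: the shift along the tool's x, y, z in m, then the turn, a rotation vector about the tool's x, y, z in rad, then the closure, from -1 (fully open) to 1 (shut). A call has 1 to 8 rows; each row is the pose to reach, as a shift and turn from the pose commanded when the call began, along the tool's axes at that moment; what a row does not reach only later rows make up. A row lasts 1/12 s, in which the tool goes at most 41.7 mm and 7.16 degrees, less where a joint would pass 70% of its speed; a pose out of reach is approached as far as the arm can. A call with a gripper value outside its range is refused whole. The fingers move at their own pace and stop on an object; the grip force is fixed at half the most. Time passes only in rows, so rows that repeat a pose let the fingers close. It gives the time, the measured TCP pose, the force, the opening and the grip force at its end, in the units of the state.
- ctrl.read_state(): the state, without advancing time (a new reading comes with each control period).
- ctrl.read_camera(name): name is "scene" or "top" or "wrist"; returns (picture, depth): 480x640x3 uint8, red, green, blue; 480x640 float32, m along the optical axis (not along the pixel's ray), 0 where there is no reading.
- ctrl.camera_model(name): a dict with "fov_y" (degrees; the focal length in pixels is half the picture's height over the tangent of half this angle, whatever the lens; pixels are square), "cx", "cy" (the principal point, pixels), "T" (4x4, takes a point from camera to world coordinates). Camera axes: x right, y up, looking along -z (the intrinsics and any distortion apply to the point x, -y, -z); pixel columns grow to the right and rows downward; lengths in m; the calibration is good to about 2 mm. A picture is of the moment at which its call begins: read the wrist's pose just before it. camera_model takes no time and is no camera call; for the wrist camera it gives the pose at the moment of the call.
- ctrl.hand_in(): hands the job in; it is judged then, once.
The state is a dict: "t": time; "joint_pos": joint angles; "qd": joint speeds; "tau": joint torques, N m; "tool_pos": TCP position; "tcp_rot": TCP orientation; "force": force on the tool from outside, world axes, zero at the start; "ft_torque": the same for the moment, N m; "finger_gap": opening from 0.0 (shut) to 1.0 (fully open); "finger_force": force on a finger pad.
Only numpy, scipy, OpenCV 4.12 (cv2) and the standard library are available. Lean on these libraries where they do the work, as an engineer would, in place of code of your own. Each camera call takes 0.05 s, during which the arm holds its last target. There are 200 camera calls.

## Working session

There is one attempt and no reset: what is moved stays moved. The work goes in short steps, Python scripts to look and compute and a tool call to move; the robot and the scene stay as the last step left them, time stands still between calls to the robot, and variables do not carry over. Pictures are saved under pics/ and viewed, at most 13 in all, crops included, and the job is handed in when it is done.

Besides the shell and the picture viewer there is one more tool, called in YAML: its name, and indented under it one key for each argument. play_rows: Moves the arm, as the interface text tells. Its arguments: {"type":"object","properties":{"increments":{"type":"array","items":{"type":"array","items":{"type":"array","items":{"type":"number"}}}}},"required":["increments"]}

```bash
mkdir -p pics; ls
python3 - <<'E'
from rig import ctrl
import cv2,numpy as np
print(ctrl.read_state(), ctrl.grip_depth)
for n in("scene","top"):
    p,d=ctrl.read_camera(n); cv2.imwrite(f"pics/{n}0.png",p[...,::-1]); np.savez(f"pics/{n}0.npz",p=p,d=d)
    print(n,ctrl.camera_model(n))
E
```

```text
pics
{'t': 0.0, 'joint_pos': array([-7.13887011e+01,  1.80037969e+01, -2.75498248e+00,  6.93394377e+01,
        1.18649894e-03,  9.00011883e+01]), 'qd': array([ 0.14054466, -0.023659  ,  0.04439577,  0.05753817,  0.05401518,
       -0.04469919]), 'tau': array([-2.06581150e-03, -5.39587784e+01,  3.39750552e+01,  1.92230777e-02,
       -1.35241489e-04, -7.67775305e-06]), 'tool_pos': array([ 0.19130826, -0.56806892,  0.23043292]), 'tcp_rot': array([-1.79901783e+02, -1.18446020e-03,  1.86101085e+01]), 'force': array([-0.64614214, -0.65273731, -0.15129984]), 'ft_torque': array([0.00345938, 0.0440205 , 0.04833542]), 'finger_force': 0.0, 'finger_gap': 1.0000638362166883} 0.0187
scene {'fov_y': 54.19903553238722, 'cx': 320.5033574866797, 'cy': 236.20780828690096, 'T': array([[ 0.29943778, -0.61566139,  0.72890196,  1.18731408],
       [ 0.95406541,  0.18535403, -0.23537858, -0.05495197],
       [ 0.00980859,  0.76590139,  0.64288323,  0.66229938],
       [ 0.        ,  0.        ,  0.        ,  1.        ]])}
top {'fov_y': 45.067384771948646, 'cx': 319.23528133659346, 'cy': 230.9714680934657, 'T': array([[ 0.02550254,  0.98746741, -0.15574896,  0.36487775],
       [-0.99958302,  0.02729945,  0.00940877,  0.15241969],
       [ 0.01354272,  0.15544407,  0.98775186,  1.44637335],
       [ 0.        ,  0.        ,  0.        ,  1.        ]])}
```

View pics/scene0.png

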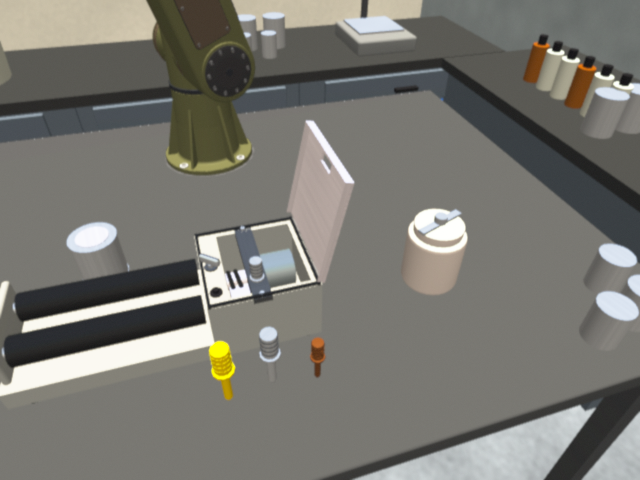

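View pics/top0.png

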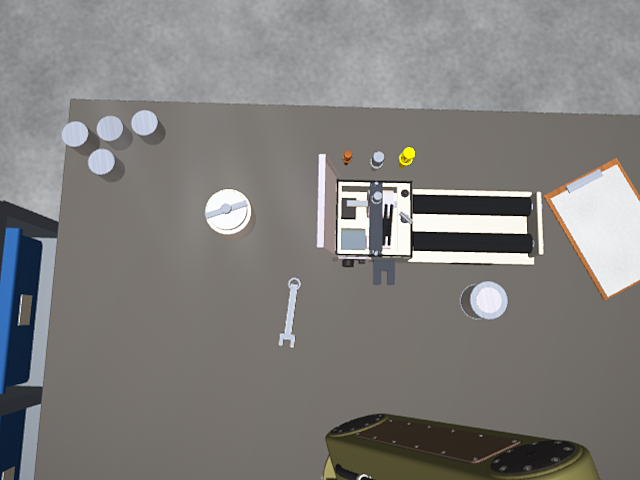

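The scene view shows the mill with its upright cover; the pin is in the cross-bar at about (257,268), the stud at (208,260), and decoy pins stand behind. In the top view, the housing spans cols 336–412 and rows 180–258, the notch bracket is at (384,272), the wing at (405,217), the jar at (228,211), the can at (488,300) and the wrench at (290,312).

```bash
cat > h.py <<'E'
import numpy as np,cv2
from rig import ctrl
def deproj(name,u,v,d,T=None):
    m=ctrl.camera_model(name); f=240/np.tan(np.radians(m["fov_y"])/2)
    T=m["T"] if T is None else T
    return (T@np.array([(u-m["cx"])/f*d,-(v-m["cy"])/f*d,-d,1]))[:3]
def atz(name,u,v,z,T=None):
    m=ctrl.camera_model(name); T=m["T"] if T is None else T
    a=deproj(name,u,v,1,T)-T[:3,3]; return T[:3,3]+a*(z-T[2,3])/a[2]
def proj(name,P,T=None):
    m=ctrl.camera_model(name); f=240/np.tan(np.radians(m["fov_y"])/2)
    T=m["T"] if T is None else T
    p=np.linalg.inv(T)@np.append(P,1); return np.array([m["cx"]+f*p[0]/-p[2],m["cy"]-f*p[1]/-p[2]])
E
python3 - <<'E'
import cv2,numpy as np
p=np.load("pics/top0.npz")["p"][145:295,315:425,::-1]
a=cv2.resize(p,None,fx=4,fy=4,interpolation=cv2.INTER_CUBIC)
p=np.load("pics/scene0.npz")["p"][215:315,185:275,::-1]
b=cv2.resize(p,None,fx=3.9,fy=3.9,interpolation=cv2.INTER_CUBIC)
c=np.zeros((600,800,3),np.uint8); c[:,:440]=a; c[:b.shape[0],445:445+b.shape[1]]=b[:,:355]
cv2.imwrite("pics/crop1.png",c)
E
```

```text
(no output)
```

View pics/crop1.png

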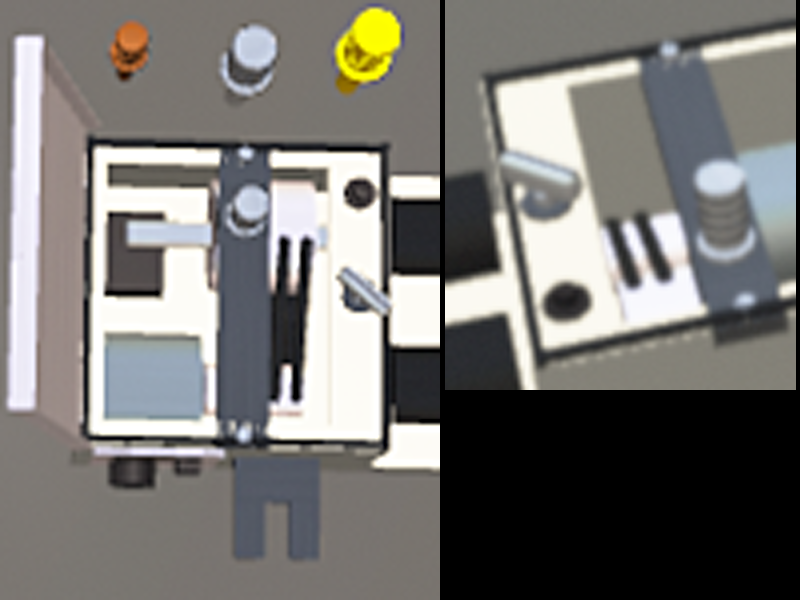

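The crop shows the housing corners at crop px (89,141), (387,147), (385,449), (86,438), the pin grip top at (250,202), the wing from (340,268) to (388,308), and the slot centre at x≈277 between the bracket front corners (233,558) and (319,558).

```bash
cat >> h.py <<'E'
def M(P,pose): # mill mm -> world m
    x,y,a=pose; c,s=np.cos(a),np.sin(a); P=np.asarray(P,float)/1000
    return np.array([x+c*P[0]-s*P[1],y+s*P[0]+c*P[1],P[2]])
E
python3 - <<'E'
from h import *
from scipy.optimize import least_squares
obs=[((89,141),(90,90,130)),((387,147),(90,-90,130)),((385,449),(-90,-90,130)),((86,438),(-90,90,130)),((233,558),(-150,-5,85)),((319,558),(-150,-55,85)),((250,202),(45,-5,168))]
px=[((u+.5)/4-.5+315,(v+.5)/4-.5+145) for (u,v),_ in obs]
f=lambda q:np.concatenate([proj("top",M(P,q))-p for p,(_,P) in zip(px,obs)])
r=least_squares(f,[.6,0,0],loss="soft_l1"); q=r.x; print(q,np.degrees(q[2])); print(f(q).reshape(-1,2).round(2))
o=lambda u,v:((u+.5)/4-.5+315,(v+.5)/4-.5+145)
a=atz("top",*o(341,270),.154);b=atz("top",*o(387,307),.154);print(a,b,np.arctan2((a-b)[1],(a-b)[0])-q[2],(a+b)/2,M((0,-72,154),q))
for n,P in dict(pin=(45,-5,168),notch=(-125,-30,85),stud=(0,-72,154)).items(): print(n,M(P,q))
# depth check
for n in("top","scene"):
    d=np.load(f"pics/{n}0.npz")["d"]
    for P in[(0,-5,130),(-20,-5,130),(60,-80,130),(30,-80,130),(45,-5,168)]:
        u,v=proj(n,M(P,q)); D=d[int(round(v)),int(round(u))]; print(n,P,(u,v),M(P,q),deproj(n,u,v,D) if D else 0)
# scene residual: housing corners
for P in[(90,90,130),(90,-90,130),(-90,-90,130),(45,-5,168)]: print(P,proj("scene",M(P,q)))
# cover edge & jar
d=np.load("pics/top0.npz")["d"]
for u,v in[(321.5,200),(321,160),(321,240),(228,211),(488,300),(290,320)]: print(u,v,deproj("top",u,v,d[int(v),int(u)]))
E
```

```text
[0.60711589 0.01527731 0.00266339] 0.15260125751989675
[[-1.59 -1.06]
 [ 0.75 -0.59]
 [ 1.42  0.38]
 [-2.3   1.23]
 [ 0.11 -0.25]
 [-0.17  0.25]
 [ 0.44  0.02]]
[ 0.61718178 -0.04242206  0.154     ] [ 0.59651948 -0.06868305  0.154     ] 0.9014889601856187 [ 0.60685063 -0.05555256  0.154     ] [ 0.60730765 -0.05672244  0.154     ]
pin [0.65212904 0.01039718 0.168     ]
notch [ 0.48219623 -0.01505551  0.085     ]
stud [ 0.60730765 -0.05672244  0.154     ]
top (0, -5, 130) (np.float64(375.569414572426), np.float64(217.7067612902179)) [0.6071292  0.01027733 0.13      ] [0.60674999 0.01049983 0.13206061]
top (-20, -5, 130) (np.float64(375.50296763051614), np.float64(226.22603012724116)) [0.58712927 0.01022406 0.13      ] [0.58663068 0.01054306 0.13295313]
top (60, -80, 130) (np.float64(407.87509505500077), np.float64(193.19923429846602)) [ 0.66732874 -0.0645626   0.13      ] [ 0.66647224 -0.06394814  0.13372779]
top (30, -80, 130) (np.float64(407.88828918730945), np.float64(205.81200297151577)) [ 0.63732885 -0.06464251  0.13      ] [ 0.63805294 -0.06521939  0.12650151]
top (45, -5, 168) (
[... 651 characters left out ...]
75), np.float64(281.0824981156394)) [ 0.63732885 -0.06464251  0.13      ] [ 0.63633273 -0.06466006  0.12903591]
scene (45, -5, 168) (np.float64(253.86926262438155), np.float64(260.18769245549925)) [0.65212904 0.01039718 0.168     ] [0.64969068 0.01069492 0.16574792]
(90, 90, 130) [321.15254669 284.54340683]
(90, -90, 130) [205.35586776 310.23800793]
(-90, -90, 130) [192.76371721 235.60036064]
(45, -5, 168) [253.86926262 260.18769246]
321.5 200 [0.60481712 0.13878501 0.32050706]
321 160 [0.68793288 0.14179569 0.31661073]
321 240 [0.52461549 0.13776219 0.31997579]
228 211 [0.60853837 0.34805126 0.15539671]
488 300 [ 0.42577011 -0.2561581   0.10053101]
290 320 [0.36840873 0.20497375 0.00490451]
```

```bash
cat >> h.py <<'E'
from scipy.spatial.transform import Rotation as R
Q=[0.60711589,0.01527731,0.00266339]
def go(pos,yaw,rp=(180,0)):
    s=ctrl.read_state(); R0=R.from_euler("xyz",s["tcp_rot"],degrees=True); R1=R.from_euler("xyz",[*rp,yaw],degrees=True)
    d=R0.inv().apply(np.asarray(pos)-s["tool_pos"]); w=(R0.inv()*R1).as_rotvec()
    print("shift",d.round(4),"turn",w.round(4),"| t",round(s["t"],2),s["tool_pos"].round(4),s["tcp_rot"].round(2),s["joint_pos"].round(1),"F",s["force"].round(1),"gap",round(s["finger_gap"],3),round(s["finger_force"],1))
E
python3 -c "
from h import *
go((.60,0.0,.25),0)"
```

```text
shift [ 0.5686 -0.408  -0.0189] turn [-1.500e-03  3.000e-04  3.248e-01] | t 0.1 [ 0.1913 -0.5682  0.2305] [-179.91    0.     18.61] [-71.4  18.   -2.7  69.3  -0.   90. ] F [-0.2 -0.4 -0.8] gap 1.0 0.0
```

play_rows:
  increments:
    - [[0.57,-0.408,-0.02,0,0,0.325,-1],[0.57,-0.408,-0.02,0,0,0.325,-1],[0.57,-0.408,-0.02,0,0,0.325,-1],[0.57,-0.408,-0.02,0,0,0.325,-1],[0.57,-0.408,-0.02,0,0,0.325,-1],[0.57,-0.408,-0.02,0,0,0.325,-1],[0.57,-0.408,-0.02,0,0,0.325,-1],[0.57,-0.408,-0.02,0,0,0.325,-1]]

```text
t: 0.77
tool_pos: [0.3862, -0.2975, 0.2407]
tcp_rot: [-180.0, 0.0, -0.0]
force: [0.2, -0.5, -0.3]
finger_gap: 1.005
finger_force: 0.0
```

```bash
python3 -c "
from h import *
go((.60,0.0,.25),0)"
```

```text
shift [ 0.2137 -0.2976 -0.0093] turn [-0.0002  0.0002 -0.0006] | t 0.77 [ 0.3862 -0.2975  0.2407] [-1.7999e+02  1.0000e-02 -3.0000e-02] [-37.6   5.6 -16.8  67.6  -0.  142.4] F [ 0.2 -0.5 -0.3] gap 1.005 0.0
```

play_rows:
  increments:
    - [[0.214,-0.298,-0.01,0,0,-0.175,-1],[0.214,-0.298,-0.01,0,0,-0.175,-1],[0.214,-0.298,-0.01,0,0,-0.175,-1],[0.214,-0.298,-0.01,0,0,-0.175,-1],[0.214,-0.298,-0.01,0,0,-0.175,-1],[0.214,-0.298,-0.01,0,0,-0.175,-1],[0.214,-0.298,-0.01,0,0,-0.175,-1],[0.214,-0.298,-0.01,0,0,-0.175,-1]]

```text
t: 1.43
tool_pos: [0.5807, -0.0268, 0.2496]
tcp_rot: [180.0, 0.0, 10.0]
force: [0.4, 0.1, -0.0]
finger_gap: 0.998
finger_force: 0.0
```

```bash
python3 -c "
from h import *
go(M((45,-5,200),Q),10)
m=ctrl.camera_model('wrist');np.set_printoptions(suppress=True);print(m)
p,d=ctrl.read_camera('wrist');np.savez('pics/w1.npz',p=p,d=d,T=m['T']);cv2.imwrite('pics/w1.png',p[...,::-1])
for P in [(45,-5,168),(0,-72,154),(-125,-30,85)]: print(P,proj('wrist',M(P,Q)))
"
```

```text
shift [ 0.0769 -0.0241  0.0496] turn [0.     0.0005 0.0006] | t 1.43 [ 0.5807 -0.0268  0.2496] [1.800e+02 3.000e-02 1.003e+01] [ -2.6  15.6  -3.5  70.9  -0.  167.3] F [ 0.4  0.1 -0. ] gap 0.998 0.0
{'fov_y': 60.69519803660741, 'cx': 319.9029372754353, 'cy': 238.46509331716072, 'T': array([[ 0.17218966,  0.9494799 ,  0.26237119,  0.64791547],
       [-0.98506334,  0.16623182,  0.04491327, -0.01546423],
       [-0.00097019, -0.26618584,  0.96392124,  0.39313962],
       [ 0.        ,  0.        ,  0.        ,  1.        ]])}
(45, -5, 168) [284.57148654 118.85784102]
(0, -72, 154) [386.32337456 217.23617323]
(-125, -30, 85) [291.98566355 335.56574977]
```

View pics/w1.png

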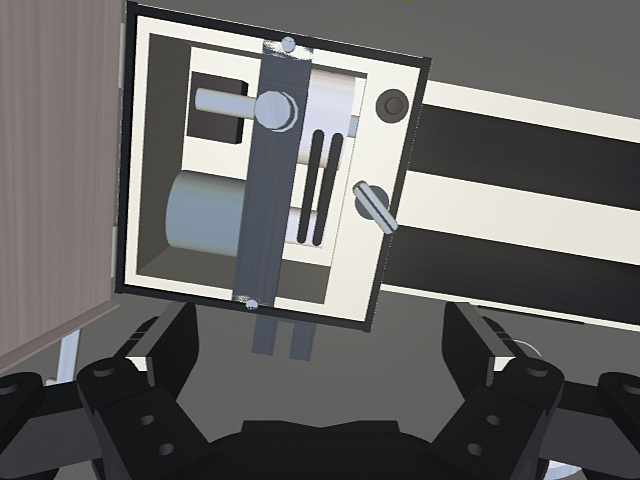

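The wrist view shows the pin top at (276,110), the wing from (360,185) to (392,228), the bracket slot at about (284,335) and housing corners at (129,2), (431,58), (371,331), (117,292). All of these sit about 9 px from the prediction, so I refit the pose.

Run:
```python
from h import *
from scipy.optimize import least_squares
T=np.load('pics/w1.npz')['T']
ow=[((129,2),(90,90,130)),((431,58),(90,-90,130)),((371,331),(-90,-90,130)),((117,292),(-90,90,130)),((252,353),(-150,-5,85)),((311,361),(-150,-55,85)),((276,109.5),(45,-5,168)),((376,207),(0,-72,154))]
f=lambda q,o=ow:np.concatenate([proj("wrist",M(P,q),T)-p for p,P in o])
r=least_squares(f,Q,loss="soft_l1"); q=r.x; print(q); print(f(q).reshape(-1,2).round(1))
osc=[((255.8,260.4),(45,-5,168)),((321,284),(90,90,130)),((185+97/3.9,215+360/3.9),(90,-90,130)),((185+45/3.9,215+77/3.9),(-90,-90,130))]
g=lambda q:np.concatenate([proj("scene",M(P,q))-p for p,P in osc])
r=least_squares(g,Q,loss="soft_l1"); print("scene",r.x); print(g(r.x).reshape(-1,2).round(1))
```

```text
[0.60634359 0.01494662 0.0053853 ]
[[-1.5  0.5]
 [ 1.5  0.9]
 [ 0.9 -1.7]
 [-0.8 -2.2]
 [ 0.5 -1.1]
 [-0.1 -0.4]
 [-2.7  0.3]
 [ 1.4  1.7]]
scene [ 0.60578143  0.01998631 -0.0123857 ]
[[ 0.5 -1.3]
 [ 2.2  0.1]
 [-2.4  1.1]
 [-0.4 -0.7]]
```

```bash
sed -i 's/^Q=.*/Q=[0.6065,0.0152,0.004]/' h.py; python3 -c "
from h import *
T=np.load('pics/w1.npz')['T']
a=atz('wrist',360,185,.154,T);b=atz('wrist',392,228,.154,T);print(a,b,(a+b)/2,np.arctan2(*(a-b)[1::-1])-Q[2])
go((.651,.0095,.21),10)
"
```

```text
[ 0.61877713 -0.04409828  0.154     ] [ 0.59672044 -0.06815485  0.154     ] [ 0.60774878 -0.05612657  0.154     ] 0.8247399145781938
shift [ 0.0704 -0.0178  0.0396] turn [-0.0042 -0.0034  0.0055] | t 1.48 [ 0.5848 -0.0208  0.2493] [-179.76   -0.2    10.32] [ -2.2  15.9  -3.2  70.8   0.3 167.5] F [3.5 4.2 0.9] gap 1.001 0.0
```

play_rows:
  increments:
    - [[0.07,-0.018,0.02,0,0,0,-1],[0.07,-0.018,0.03,0,0,0,-1],[0.07,-0.018,0.04,0,0,0,-0.4],[0.07,-0.018,0.04,0,0,0,-0.4],[0.07,-0.018,0.04,0,0,0,-0.4],[0.07,-0.018,0.04,0,0,0,-0.4]]

```text
t: 1.98
tool_pos: [0.6451, 0.0004, 0.2105]
tcp_rot: [180.0, 0.0, 10.0]
force: [0.4, -0.5, 0.3]
finger_gap: 0.702
finger_force: 0.0
```

```bash
python3 -c "
from h import *
go((.651,.0095,.138),10)
m=ctrl.camera_model('wrist')
p,d=ctrl.read_camera('wrist');np.savez('pics/w2.npz',p=p,d=d,T=m['T']);cv2.imwrite('pics/w2.png',p[...,::-1])
print(proj('wrist',M((45,-5,168),Q),m['T']))
go((.651,.0095,.138),10)
"
```

```text
shift [ 0.0074 -0.0079  0.0725] turn [ 0.0001  0.0002 -0.0005] | t 1.98 [6.451e-01 4.000e-04 2.105e-01] [1.7999e+02 1.0000e-02 9.9700e+00] [  0.   23.4   2.2  68.9  -0.  170.1] F [ 0.4 -0.5  0.3] gap 0.702 0.0
[301.01486973 256.29427437]
shift [ 0.0069 -0.0081  0.0731] turn [ 0.0003 -0.001  -0.0007] | t 2.03 [6.455e-01 4.000e-04 2.111e-01] [ 1.7998e+02 -6.0000e-02  9.9600e+00] [  0.   23.3   2.3  68.9  -0.  170.1] F [ 0.7 -0.2  0.4] gap 0.697 0.0
```

View pics/w2.png

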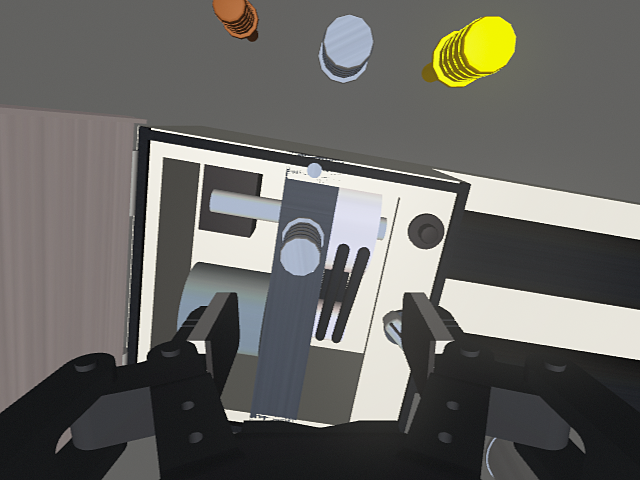

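The pin top is at (300,256), matching the prediction to 1 px, so I descend.

play_rows:
  increments:
    - [[0.0075,-0.0085,0.01,0,0,0,-0.4],[0.0075,-0.0085,0.03,0,0,0,-0.4],[0.0075,-0.0085,0.05,0,0,0,-0.4],[0.0075,-0.0085,0.065,0,0,0,-0.4],[0.0075,-0.0085,0.072,0,0,0,-0.4],[0.0075,-0.0085,0.072,0,0,0,-0.1],[0.0075,-0.0085,0.072,0,0,0,0.3],[0.0075,-0.0085,0.072,0,0,0,1]]

```text
t: 2.7
tool_pos: [0.6527, 0.0108, 0.1392]
tcp_rot: [180.0, -0.1, 10.0]
force: [-0.7, -1.4, 0.9]
finger_gap: 0.283
finger_force: 0.0
```

play_rows:
  increments:
    - [[0,0,0,0,0,0,1],[0,0,0,0,0,0,1],[0,0,0,0,0,0,1],[0,0,0,0,0,0,1],[0,0,0,0,0,0,1],[0,0,0,0,0,0,1]]

```text
t: 3.2
tool_pos: [0.6529, 0.0108, 0.1395]
tcp_rot: [180.0, -0.2, 10.0]
force: [-0.1, 0.5, 7.0]
finger_gap: 0.216
finger_force: 58.6
```

play_rows:
  increments:
    - [[0,0,-0.01,0,0,0,1],[0,0,-0.02,0,0,0,1],[0,0,-0.035,0,0,0,1],[0,0,-0.05,0,0,0,1],[0,0,-0.07,0,0,0,1],[0,0,-0.09,0,0,0,1],[0,0,-0.105,0,0,0,1],[0,0,-0.105,0,0,0,1]]

```text
t: 3.87
tool_pos: [0.6535, 0.0107, 0.2476]
tcp_rot: [179.9, -0.3, 10.0]
force: [0.5, -0.1, 0.1]
finger_gap: 0.214
finger_force: 58.7
```

```bash
python3 -c "
from h import *
p=M((-125,-30,160),Q);print(p)
go((*p[:2],.245),10)
"
```

```text
[ 0.481621   -0.01529976  0.16      ]
shift [-0.1737 -0.0043  0.0016] turn [ 0.0011 -0.0058  0.0002] | t 3.87 [0.6535 0.0107 0.2476] [179.93  -0.33  10.01] [  0.9  23.3   7.   73.3  -0.  170.9] F [ 0.5 -0.1  0.1] gap 0.214 58.7
```

play_rows:
  increments:
    - [[-0.04,-0.001,0,0,0,0,1],[-0.08,-0.002,0,0,0,0,1],[-0.12,-0.003,0,0,0,0,1],[-0.16,-0.004,0,0,0,0,1],[-0.172,-0.0045,0,0,0,0,1],[-0.172,-0.0045,0.04,0,0,0,1],[-0.172,-0.0045,0.08,0,0,0,1],[-0.172,-0.0045,0.08,0,0,0,1]]

```text
t: 4.53
tool_pos: [0.4761, -0.0146, 0.1565]
tcp_rot: [-179.9, 0.6, 10.0]
force: [-2.8, -0.9, -1.3]
finger_gap: 0.214
finger_force: 58.8
```

play_rows:
  increments:
    - [[0,0,0,0,0,0,1],[0,0,0,0,0,0,1],[0,0,0,0,0,0,1]]

```text
t: 4.78
tool_pos: [0.4836, -0.0147, 0.1651]
tcp_rot: [180.0, -0.2, 10.0]
force: [0.5, 0.2, -0.5]
finger_gap: 0.21
finger_force: 58.8
```

```bash
python3 -c "
from h import *
p=M((-125,-30,85),Q)
go((*p[:2],.0955),10)
m=ctrl.camera_model('wrist')
p,d=ctrl.read_camera('wrist');np.savez('pics/w3.npz',p=p,d=d,T=m['T']);cv2.imwrite('pics/w3.png',p[...,::-1])
s=ctrl.read_state()['tool_pos']
for P in [(-150,-23,85),(-150,-37,85),(-150,-5,85),(-150,-55,85),(-117,-30,85)]: print(P,proj('wrist',M(P,Q),m['T']))
print('tip',proj('wrist',s-[0,0,.0595],m['T']))
"
```

```text
shift [-0.0023  0.0002  0.0696] turn [ 0.0007 -0.0032  0.0004] | t 4.78 [ 0.4836 -0.0147  0.1651] [179.96  -0.18  10.02] [ -1.7   7.6 -24.7  57.5  -0.  168.2] F [ 0.5  0.2 -0.5] gap 0.21 58.8
(-150, -23, 85) [300.87094646 291.55627616]
(-150, -37, 85) [324.38656238 295.28258914]
(-150, -5, 85) [270.4595895  286.73725571]
(-150, -55, 85) [354.44553635 300.04577056]
(-117, -30, 85) [322.16477196 240.03633493]
tip [319.341255   261.18793979]
```

View pics/w3.png

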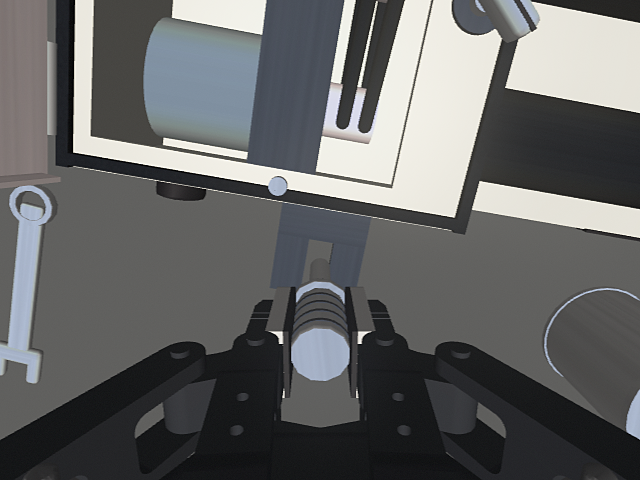

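The slot's back end is at (320,240) and the pin tip at (320,262), directly over the slot. I lower in steps.

play_rows:
  increments:
    - [[-0.002,-0.0003,0.01,0,0,0,1],[-0.002,-0.0003,0.02,0,0,0,1],[-0.002,-0.0003,0.03,0,0,0,1],[-0.002,-0.0003,0.04,0,0,0,1],[-0.002,-0.0003,0.05,0,0,0,1],[-0.002,-0.0003,0.058,0,0,0,1],[-0.002,-0.0003,0.064,0,0,0,1],[-0.002,-0.0003,0.064,0,0,0,1]]

```text
t: 5.5
tool_pos: [0.4785, -0.0147, 0.0972]
tcp_rot: [-180.0, 0.1, 10.0]
force: [-0.3, 0.3, 0.5]
finger_gap: 0.213
finger_force: 58.8
```

play_rows:
  increments:
    - [[0,0,0.001,0,0,0,1],[0,0,0.002,0,0,0,1],[0,0,0.003,0,0,0,1],[0,0,0.003,0,0,0,1]]

```text
t: 5.83
tool_pos: [0.4799, -0.0148, 0.0961]
tcp_rot: [180.0, -0.0, 10.0]
force: [0.3, 0.4, -1.1]
finger_gap: 0.212
finger_force: 58.8
```

```bash
python3 -c "
from h import *
p=M((-125,-30,85),Q)
go((*p[:2],.0945),10)
"
```

```text
shift [0.0016 0.0008 0.0016] turn [ 0.0002 -0.0006  0.0003] | t 5.83 [ 0.4799 -0.0148  0.0961] [ 1.7999e+02 -4.0000e-02  1.0010e+01] [ -1.8  11.  -30.5  48.4  -0.  168.2] F [ 0.3  0.4 -1.1] gap 0.212 58.8
```

play_rows:
  increments:
    - [[0.001,0,0.0008,0,0,0,1],[0.001,0,0.0015,0,0,0,1],[0.001,0,0.0015,0,0,0,1],[0.001,0,0.0015,0,0,0,1]]

```text
t: 6.17
tool_pos: [0.4808, -0.0146, 0.0945]
tcp_rot: [180.0, -0.0, 10.0]
force: [1.0, -0.1, -0.5]
finger_gap: 0.214
finger_force: 58.8
```

play_rows:
  increments:
    - [[0,0,0.0007,0,0,0,1],[0,0,0.0013,0,0,0,1],[0,0,0.0013,0,0,0,1]]

```text
t: 6.42
tool_pos: [0.4809, -0.0146, 0.0944]
tcp_rot: [180.0, -0.1, 10.0]
force: [-4.2, 0.4, 12.2]
finger_gap: 0.21
finger_force: 60.5
```

Contact has been felt (12 N). I ease off, release and rise.

play_rows:
  increments:
    - [[0,0,-0.0008,0,0,0,1],[0,0,-0.0008,0,0,0,0.4],[0,0,-0.0008,0,0,0,0.2],[0,0,-0.0008,0,0,0,0],[0,0,-0.0008,0,0,0,0],[0,0,-0.0008,0,0,0,0]]

```text
t: 6.92
tool_pos: [0.4805, -0.0145, 0.0937]
tcp_rot: [-180.0, 0.0, 10.0]
force: [-0.1, -0.7, -0.1]
finger_gap: 0.498
finger_force: 0.0
```

play_rows:
  increments:
    - [[0,0,-0.01,0,0,0,0],[0,0,-0.03,0,0,0,0],[0,0,-0.06,0,0,0,0],[0,0,-0.1,0,0,0,0],[0,0,-0.12,0,0,0,0],[0,0,-0.12,0,0,0,0],[0,0,-0.12,0,0,0,0]]

```text
t: 7.5
tool_pos: [0.4818, -0.0146, 0.2157]
tcp_rot: [180.0, -0.2, 10.0]
force: [0.5, 0.2, -1.0]
finger_gap: 0.502
finger_force: 0.0
```

```bash
python3 -c "
from h import *
m=ctrl.camera_model('wrist')
p,d=ctrl.read_camera('wrist');np.savez('pics/w4.npz',p=p,d=d,T=m['T'])
m2=ctrl.camera_model('scene')
q,_=ctrl.read_camera('scene');q2,_=ctrl.read_camera('top')
c=np.zeros((480,800,3),np.uint8);c[:,:480]=p[:,80:560]
c[:320,480:]=cv2.resize(q2[220:300,350:430],(320,320))
cv2.imwrite('pics/w4.png',c[...,::-1])
print(proj('wrist',M((-125,-30,123),Q),m['T']),proj('top',M((-125,-30,123),Q)))
print(proj('wrist',M((0,-72,154),Q),m['T']))
go(M((0,-72,200),Q),47)
"
```

```text
[320.51217211 244.21027807] [385.80411817 272.38892663]
[458.4808744   16.49364543]
shift [0.1179 0.0637 0.0125] turn [-0.0011  0.0018 -0.6455] | t 7.65 [ 0.4796 -0.0145  0.2127] [-1.7997e+02  1.2000e-01  1.0010e+01] [ -1.7   5.7 -20.4  64.    0.  168.2] F [-0.4  0.3 -0.4] gap 0.499 0.0
```

View pics/w4.png

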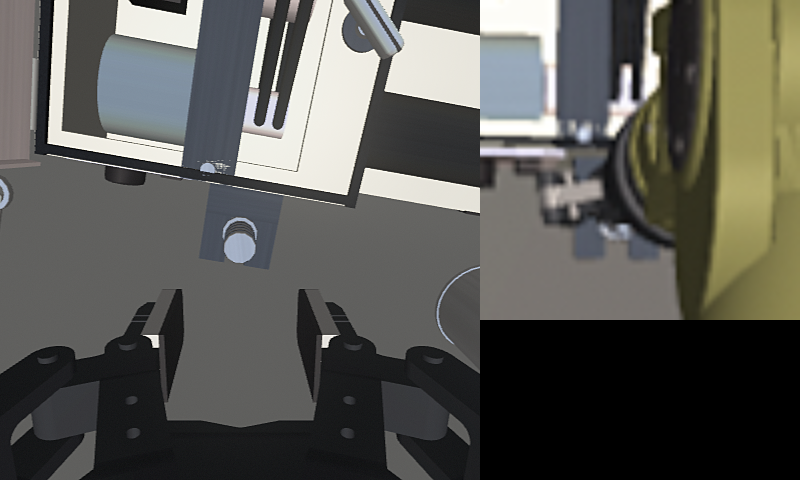

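The pin hangs upright with its collar on the plate, top at wrist px (320,247) against a predicted (320,244). Next I go to the stud.

play_rows:
  increments:
    - [[0.03,0.016,0,0,0,-0.12,0],[0.06,0.032,0,0,0,-0.24,0],[0.09,0.048,0,0,0,-0.36,0],[0.119,0.063,0,0,0,-0.48,0],[0.119,0.063,0,0,0,-0.6,0],[0.119,0.063,0,0,0,-0.68,0],[0.119,0.063,0,0,0,-0.68,0],[0.119,0.063,0,0,0,-0.68,0]]

```text
t: 8.32
tool_pos: [0.6078, -0.0558, 0.2122]
tcp_rot: [-179.9, 0.1, 48.8]
force: [0.0, 0.5, -0.1]
finger_gap: 0.496
finger_force: 0.0
```

play_rows:
  increments:
    - [[0,0,0,0,0,0,0],[0,0,0,0,0,0,0]]

```text
t: 8.48
tool_pos: [0.6082, -0.0558, 0.2136]
tcp_rot: [-180.0, 0.0, 48.9]
force: [0.2, -1.0, -0.8]
finger_gap: 0.499
finger_force: 0.0
```

```bash
python3 -c "
from h import *
m=ctrl.camera_model('wrist')
go((.607,-.0562,.1365),49)
p,d=ctrl.read_camera('wrist');cv2.imwrite('pics/w5.png',p[...,::-1])
for P in [(0,-72,154),(0,-72,130)]: print(proj('wrist',M(P,Q),m['T']))
"
```

```text
shift [-0.0011 -0.0006  0.0771] turn [-0.0004  0.0003 -0.0017] | t 8.48 [ 0.6082 -0.0558  0.2136] [-1.7997e+02  2.0000e-02  4.8910e+01] [ -5.2  19.6  -2.8  67.7  -0.  125.9] F [ 0.2 -1.  -0.8] gap 0.499 0.0
[317.82219111 263.15156666]
[318.06769515 249.7447233 ]
```

View pics/w5.png

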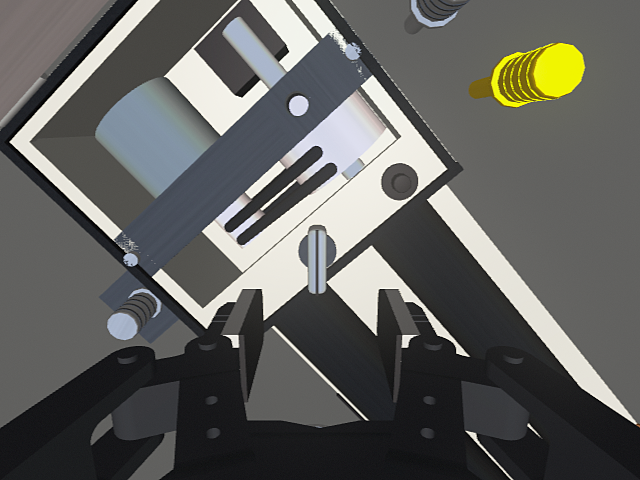

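The wing is centred at (317,260) and aligned with the fingers. I descend and grip.

play_rows:
  increments:
    - [[-0.001,-0.0005,0.02,0,0,0,0],[-0.001,-0.0005,0.04,0,0,0,0],[-0.001,-0.0005,0.06,0,0,0,0],[-0.001,-0.0005,0.07,0,0,0,0],[-0.001,-0.0005,0.0755,0,0,0,0],[-0.001,-0.0005,0.0755,0,0,0,0.4],[-0.001,-0.0005,0.0755,0,0,0,0.7],[-0.001,-0.0005,0.0755,0,0,0,0.9]]

```text
t: 9.2
tool_pos: [0.6067, -0.0549, 0.1396]
tcp_rot: [-179.8, -0.1, 49.0]
force: [-1.6, -0.3, 11.6]
finger_gap: 0.097
finger_force: 61.3
```

play_rows:
  increments:
    - [[0,0,0,0,0,0,1],[0,0,0,0,0,0,1],[0,0,0,0,0,0,1],[0,0,0,0,0,0,1]]

```text
t: 9.53
tool_pos: [0.6068, -0.055, 0.1396]
tcp_rot: [-179.9, -0.1, 49.0]
force: [-5.3, 4.9, 3.2]
finger_gap: 0.097
finger_force: 59.9
```

```bash
python3 -c "
from h import *
go((.607,-.0562,.137),np.degrees(Q[2]))
"
```

```text
shift [-0.0008  0.001   0.0026] turn [-2.800e-03 -1.000e-04  8.513e-01] | t 9.53 [ 0.6068 -0.055   0.1396] [-1.7986e+02 -7.0000e-02  4.9000e+01] [-5.300e+00  2.180e+01 -9.500e+00  5.880e+01  1.000e-01  1.257e+02] F [-5.3  4.9  3.2] gap 0.097 59.9
```

play_rows:
  increments:
    - [[0,-0.0003,0,0,0,0.08,1],[0,-0.0003,0,0,0,0.18,1],[0,-0.0003,0,0,0,0.28,1],[0,-0.0003,0,0,0,0.38,1],[0,-0.0003,0,0,0,0.48,1],[0,-0.0003,0,0,0,0.58,1],[0,-0.0003,0,0,0,0.68,1],[0,-0.0003,0,0,0,0.77,1]]

```text
t: 10.2
tool_pos: [0.6073, -0.056, 0.1396]
tcp_rot: [-180.0, -0.0, 4.6]
force: [-3.3, 0.3, 0.3]
finger_gap: 0.093
finger_force: 59.6
```

play_rows:
  increments:
    - [[0,0,0,0,0,0.05,1],[0,0,0,0,0,0.081,1],[0,0,0,0,0,0.081,1],[0,0,0,0,0,0.081,1]]

```text
t: 10.53
tool_pos: [0.6073, -0.0561, 0.1396]
tcp_rot: [180.0, -0.0, 0.3]
force: [-4.5, 1.0, 6.3]
finger_gap: 0.098
finger_force: 60.2
```

```bash
python3 -c "
from h import *
go((.607,-.0562,.137),np.degrees(Q[2]))
"
```

```text
shift [-0.0003  0.0001  0.0026] turn [ 0.0001 -0.0003  0.0006] | t 10.53 [ 0.6073 -0.0561  0.1396] [ 1.8e+02 -2.0e-02  2.6e-01] [ -5.3  21.8  -9.5  58.7  -0.  174.5] F [-4.5  1.   6.3] gap 0.098 60.2
```

play_rows:
  increments:
    - [[0,0,0,0,0,0,0.6],[0,0,0,0,0,0,0.3],[0,0,0,0,0,0,0.2],[0,0,0,0,0,0,0.2],[0,0,-0.01,0,0,0,0.2],[0,0,-0.04,0,0,0,0.2],[0,0,-0.08,0,0,0,0.2],[0,0,-0.12,0,0,0,0.2]]

```text
t: 11.2
tool_pos: [0.6066, -0.0561, 0.2596]
tcp_rot: [-180.0, 0.1, 0.2]
force: [1.3, -0.1, 0.2]
finger_gap: 0.397
finger_force: 0.0
```

play_rows:
  increments:
    - [[-0.012,0,-0.04,0,0,-0.12,1],[-0.024,0,-0.08,0,0,-0.24,1],[-0.036,0,-0.115,0,0,-0.36,1],[-0.05,0,-0.115,0,0,-0.48,1],[-0.05,0,-0.115,0,0,-0.6,1],[-0.05,0,-0.115,0,0,-0.72,1],[-0.05,0,-0.115,0,0,-0.72,1],[-0.05,0,-0.115,0,0,-0.72,1]]

```text
t: 11.87
tool_pos: [0.5575, -0.0563, 0.374]
tcp_rot: [180.0, -0.0, 41.3]
force: [-0.6, 1.5, 0.3]
finger_gap: 0.002
finger_force: 0.0
```

```bash
python3 -c "
from h import *
p,d=ctrl.read_camera('top');s,_=ctrl.read_camera('scene')
c=np.zeros((480,800,3),np.uint8);c[:400,:400]=cv2.resize(p[170:250,340:420],(400,400),interpolation=cv2.INTER_CUBIC);c[:400,400:]=cv2.resize(s[210:310,190:290],(400,400),interpolation=cv2.INTER_CUBIC)
cv2.imwrite('pics/s6.png',c[...,::-1])
p=M((-50,-72,0),Q);print(p)
go((p[0],p[1],.37),90)
"
```

```text
[ 0.5567884  -0.05699942  0.        ]
shift [-0.001   0.0001  0.0035] turn [-1.000e-04 -0.000e+00 -8.497e-01] | t 11.97 [ 0.5575 -0.0563  0.3735] [-179.99    0.     41.32] [ -5.8  12.8   8.8  86.    0.  132.9] F [-0.4  0.1  0.3] gap 0.001 0.0
```

View pics/s6.png

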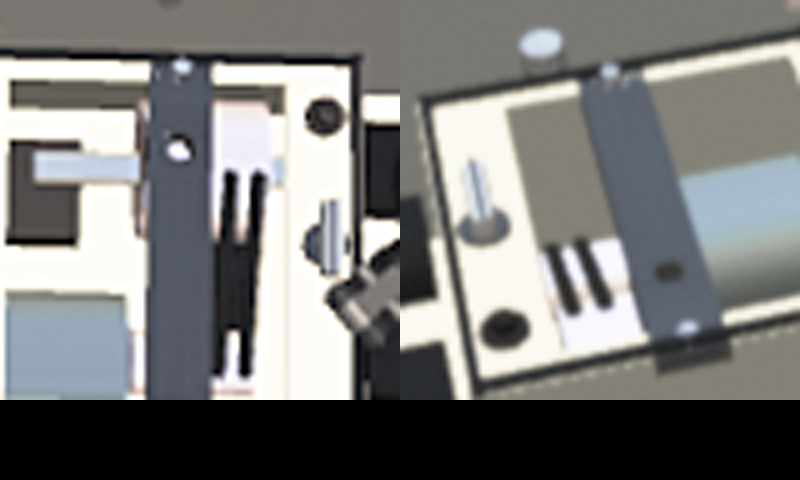

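In the top crop the wing lies along mill x at about (332,237) and the bore is empty at (179,150). I cross over to the cover's outer side.

play_rows:
  increments:
    - [[0.025,-0.0285,0,0,0,-0.12,1],[0.05,-0.057,0,0,0,-0.24,1],[0.075,-0.0855,0,0,0,-0.36,1],[0.1,-0.114,0,0,0,-0.48,1],[0.125,-0.1425,0,0,0,-0.6,1],[0.15,-0.171,0,0,0,-0.72,1],[0.165,-0.188,0,0,0,-0.85,1],[0.165,-0.188,0,0,0,-0.85,1]]

```text
t: 12.63
tool_pos: [0.5562, 0.1983, 0.3725]
tcp_rot: [-179.9, -0.1, 90.6]
force: [-1.3, -0.6, -0.3]
finger_gap: 0.002
finger_force: 0.0
```

```bash
python3 -c "
from h import *
go((.5568,.19,.30),90)
p,d=ctrl.read_camera('scene');
for x in (-80,0,80):
  pass
go((.5568,.19,.30),90)
"
```

```text
shift [-0.0084  0.0007  0.0725] turn [-0.0013 -0.0014  0.0107] | t 12.63 [0.5562 0.1983 0.3725] [-1.7992e+02 -8.0000e-02  9.0620e+01] [1.96e+01 1.63e+01 1.33e+01 8.70e+01 1.00e-01 1.09e+02] F [-1.3 -0.6 -0.3] gap 0.002 0.0
shift [-0.006   0.0005  0.0726] turn [-0.0011  0.0003  0.0053] | t 12.68 [0.5563 0.196  0.3726] [-1.7994e+02  2.0000e-02  9.0300e+01] [ 19.4  16.3  13.2  87.    0.  109.1] F [-0.4 -0.6 -0.2] gap 0.001 0.0
```

play_rows:
  increments:
    - [[0,0,0.04,0,0,0,1],[0,0,0.072,0,0,0,1],[-0.01,0,0.072,0,0,0,1],[-0.02,0,0.072,0,0,0,1],[-0.032,0,0.072,0,0,0,1],[-0.044,0,0.07,0,0,0,1],[-0.056,0,0.068,0,0,0,1],[-0.068,0,0.066,0,0,0,1]]

```text
t: 13.35
tool_pos: [0.5576, 0.1244, 0.3093]
tcp_rot: [179.8, -0.1, 90.1]
force: [-0.2, 1.8, -2.4]
finger_gap: -0.0
finger_force: 0.9
```

```bash
python3 -c "
from h import *
go((.5568,.118,.308),90)
s=ctrl.read_state()['tool_pos']
for th in range(90,-1,-5):
  t=np.radians(th); y=.0152+.011+.090-.172*np.cos(t)+.002*np.sin(t); z=.136+.172*np.sin(t)+.002*np.cos(t)
  print(th,(y-s[1]).round(4),(s[2]-z).round(4))
"
```

```text
shift [-0.0064 -0.0008  0.0013] turn [ 0.0026 -0.001   0.0019] | t 13.35 [0.5576 0.1244 0.3093] [ 1.7985e+02 -6.0000e-02  9.0110e+01] [ 12.6  13.7   1.7  77.9   0.  102.5] F [-0.2  1.8 -2.4] gap -0.0 0.9
90 -0.0062 0.0013
85 -0.0212 0.0018
80 -0.0361 0.0035
75 -0.0508 0.0066
70 -0.0652 0.011
65 -0.0791 0.0165
60 -0.0925 0.0233
55 -0.1052 0.0312
50 -0.1172 0.0402
45 -0.1284 0.0502
40 -0.1387 0.0612
35 -0.148 0.073
30 -0.1562 0.0855
25 -0.1633 0.0988
20 -0.1692 0.1126
15 -0.1738 0.1268
10 -0.1773 0.1414
5 -0.1794 0.1563
0 -0.1802 0.1713
```

play_rows:
  increments:
    - [[-0.014,0,0.0015,0,0,0,1],[-0.028,0,0.0025,0,0,0,1],[-0.043,0,0.005,0,0,0,1],[-0.058,0,0.009,0,0,0,1],[-0.072,0,0.0135,0,0,0,1],[-0.0855,0,0.0195,0,0,0,1],[-0.0985,0,0.027,0,0,0,1],[-0.1115,0,0.0355,0,0,0,1]]

```text
t: 14.02
tool_pos: [0.5571, 0.0128, 0.2713]
tcp_rot: [180.0, 0.0, 90.2]
force: [0.5, 1.1, 1.1]
finger_gap: 0.0
finger_force: 0.6
```

```bash
python3 -c "
from h import *
go((.5568,.118,.308),90)
s=ctrl.read_state()['tool_pos']
for th in range(60,-1,-5):
  t=np.radians(th); y=.0152+.011+.090-.172*np.cos(t)+.002*np.sin(t); z=.136+.172*np.sin(t)+.002*np.cos(t)
  print(th,(y-s[1]).round(4),(s[2]-z).round(4))
q,_=ctrl.read_camera('scene');cv2.imwrite('pics/s7.png',q[150:400,120:420,::-1])
"
```

```text
shift [ 0.1052 -0.     -0.0367] turn [0.0003 0.0003 0.0027] | t 14.02 [0.5571 0.0128 0.2713] [1.7998e+02 2.0000e-02 9.0150e+01] [ 1.3 12.6 -4.6 72.8 -0.  91.2] F [0.5 1.1 1.1] gap 0.0 0.6
60 0.0191 -0.0147
55 0.0064 -0.0067
50 -0.0056 0.0023
45 -0.0168 0.0123
40 -0.0271 0.0232
35 -0.0363 0.035
30 -0.0445 0.0476
25 -0.0516 0.0608
20 -0.0575 0.0746
15 -0.0622 0.0888
10 -0.0656 0.1035
5 -0.0678 0.1183
0 -0.0686 0.1333
```

View pics/s7.png

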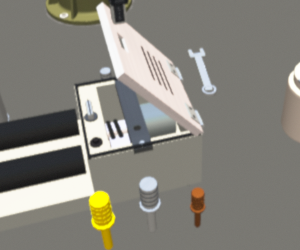

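The cover is swinging down with the fingertip on its outer face near the free edge, at about (118,10). I continue along the arc.

play_rows:
  increments:
    - [[-0.0056,0,0.0023,0,0,0,1],[-0.0168,0,0.0123,0,0,0,1],[-0.0271,0,0.0232,0,0,0,1],[-0.0363,0,0.035,0,0,0,1],[-0.0445,0,0.0476,0,0,0,1],[-0.0516,0,0.0608,0,0,0,1],[-0.0575,0,0.0746,0,0,0,1],[-0.0622,0,0.0888,0,0,0,1]]

```text
t: 14.73
tool_pos: [0.5572, -0.049, 0.1817]
tcp_rot: [-180.0, 0.0, 90.2]
force: [1.0, -0.2, 0.7]
finger_gap: -0.002
finger_force: 0.3
```

play_rows:
  increments:
    - [[-0.002,0,0.006,0,0,0,1],[-0.0035,0,0.013,0,0,0,1],[-0.0045,0,0.02,0,0,0,1],[-0.0055,0,0.027,0,0,0,1],[-0.006,0,0.032,0,0,0,1],[-0.006,0,0.032,0,0,0,1]]

```text
t: 15.23
tool_pos: [0.5568, -0.0538, 0.15]
tcp_rot: [-179.9, -0.0, 90.2]
force: [-0.1, 0.0, 0.1]
finger_gap: 0.0
finger_force: 0.0
```

```bash
python3 -c "
from h import *
go((.5568,-.0558,.138),90)
"
```

```text
shift [-0.002 -0.     0.012] turn [-0.0013 -0.0001  0.0032] | t 15.23 [ 0.5568 -0.0538  0.15  ] [-1.7993e+02 -1.0000e-02  9.0180e+01] [ -5.5  16.3 -15.8  57.9  -0.   84.3] F [-0.1  0.   0.1] gap 0.0 0.0
```

play_rows:
  increments:
    - [[-0.001,0,0.002,0,0,0,1],[-0.002,0,0.004,0,0,0,1],[-0.002,0,0.006,0,0,0,1],[-0.002,0,0.008,0,0,0,1],[-0.002,0,0.008,0,0,0,1]]

```text
t: 15.65
tool_pos: [0.5577, -0.056, 0.1433]
tcp_rot: [180.0, 0.0, 90.2]
force: [-0.0, -0.1, 1.2]
finger_gap: -0.002
finger_force: 0.5
```

play_rows:
  increments:
    - [[0,0,0.001,0,0,0,1],[0,0,0.002,0,0,0,1],[0,0,0.003,0,0,0,1],[0,0,0.004,0,0,0,1],[0,0,0.004,0,0,0,1]]

```text
t: 16.07
tool_pos: [0.5578, -0.0561, 0.1397]
tcp_rot: [179.9, 0.0, 90.2]
force: [-0.7, -0.9, 4.2]
finger_gap: -0.001
finger_force: 2.4
```

play_rows:
  increments:
    - [[0,0,0.0007,0,0,0,1],[0,0,0.0014,0,0,0,1],[0,0,0.002,0,0,0,1],[0,0,0.002,0,0,0,1]]

```text
t: 16.4
tool_pos: [0.5578, -0.0562, 0.138]
tcp_rot: [179.9, 0.0, 90.2]
force: [-0.6, -0.9, 6.5]
finger_gap: -0.002
finger_force: 3.7
```

```bash
python3 -c "
from h import *
go((.5568,-.0558,.138),90)
"
```

```text
shift [ 0.0004 -0.001   0.    ] turn [0.0012 0.0007 0.0029] | t 16.4 [ 0.5578 -0.0562  0.138 ] [1.7993e+02 4.0000e-02 9.0170e+01] [ -5.7  16.8 -16.8  56.3  -0.   84.1] F [-0.6 -0.9  6.5] gap -0.002 3.7
```

play_rows:
  increments:
    - [[0,0,0.0005,0,0,0,1],[0,0,0.001,0,0,0,1],[0,0,0.001,0,0,0,1],[0,0,0.001,0,0,0,1]]

```text
t: 16.73
tool_pos: [0.5579, -0.0562, 0.1379]
tcp_rot: [179.9, 0.0, 90.2]
force: [-4.0, -0.8, 13.2]
finger_gap: 0.0
finger_force: 7.0
```

play_rows:
  increments:
    - [[0,0,0.0004,0,0,0,1],[0,0,0.0004,0,0,0,1],[0,0,0.0004,0,0,0,1],[0,0,0.0004,0,0,0,1],[0,0,0.0004,0,0,0,1],[0,0,0.0004,0,0,0,1]]

```text
t: 17.23
tool_pos: [0.5579, -0.0562, 0.1379]
tcp_rot: [179.9, 0.0, 90.2]
force: [-5.1, -0.7, 16.2]
finger_gap: 0.005
finger_force: 8.3
```

```bash
python3 -c "
from h import *
go((.5568,-.0558,.138),90)
q,d=ctrl.read_camera('scene');cv2.imwrite('pics/s8.png',cv2.resize(q[150:350,120:370,::-1],(750,600)))
for P in [(80,60,138),(0,0,138),(60,-80,138),(80,-85,138),(-60,60,138)]:
  w=M(P,Q);u,v=proj('scene',w);dd=d[int(round(v)),int(round(u))];print(P,w.round(4),deproj('scene',u,v,dd).round(4))
go((.5568,-.0558,.138),90)
"
```

```text
shift [ 0.0004 -0.0011 -0.0001] turn [0.0021 0.0008 0.0028] | t 17.23 [ 0.5579 -0.0562  0.1379] [1.7988e+02 4.0000e-02 9.0160e+01] [ -5.7  16.8 -16.9  56.2  -0.   84.1] F [-5.1 -0.7 16.2] gap 0.005 8.3
(80, 60, 138) [0.6863 0.0755 0.138 ] [0.685  0.0759 0.1366]
(0, 0, 138) [0.6065 0.0152 0.138 ] [0.6064 0.0152 0.1379]
(60, -80, 138) [ 0.6668 -0.0646  0.138 ] [ 0.6649 -0.0646  0.1361]
(80, -85, 138) [ 0.6868 -0.0695  0.138 ] [ 0.6856 -0.0695  0.1367]
(-60, 60, 138) [0.5463 0.075  0.138 ] [0.5455 0.0751 0.1374]
shift [ 0.0004 -0.001  -0.0001] turn [0.002  0.0007 0.0029] | t 17.28 [ 0.5578 -0.0562  0.1379] [1.7988e+02 4.0000e-02 9.0160e+01] [ -5.7  16.8 -16.9  56.2  -0.   84.1] F [-5.7 -0.7 16.7] gap -0.0 8.3
```

View pics/s8.png

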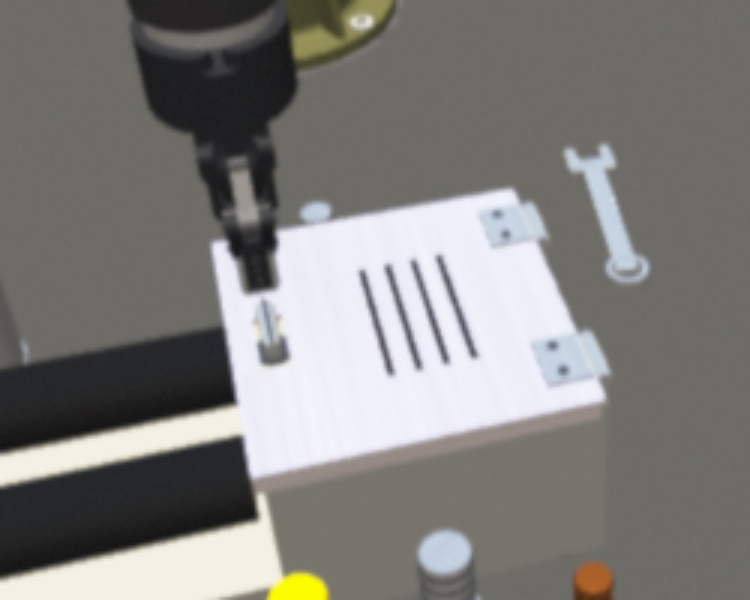

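The cover is flat and shut at z≈138 mm. The stud stands proud through the slot at (270,330), in line, the finger presses beside it at (260,275), and the pin grip is visible in its notch at (316,212).

```bash
python3 -c "
from rig import ctrl
print(ctrl.hand_in())"
```

```text
the job is handed in; nothing more can be done
None
```

The job is handed in: the lock pin hangs in the parking notch, the stud is in line with the slot and unlocked, and the arm was holding the cover pressed shut at about 16 N, with no contact with the jar, can or wrench that I saw.

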